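Snug down the screw eye that pins the oak trays

TASK

The steel screw eye that pins the three oak trays together has worked loose. Take the turning bar from its rest, slide its steel shank through the eye's loop and use it to turn the eye clockwise (seen from above) until it comes up against its stop; nip it up snug there with about 0.25 N m (some 3 N at the handle), feeling for it and never forcing it. Then draw the bar out, lay it back on its rest as it was, and leave the eye snug and everything else alone; only the bar may touch the eye.

Things in the scene. Friction and masses are not known exactly. Their poses are not given: they have to be found in the camera images.
- eye (a joint): angle of the screw eye in rad; grows as the eye turns clockwise seen from above (tightens); it turns up to a fixed stop, where it is snug, which must be felt; it starts loose, somewhere between 0.25 and 0.7. It stays where it is left; turning takes about 0.06 N m.
- eye_loop (a point): centre of the eye's round loop, upright on the centre post of the topmost tray. The hole runs along this point's x axis (level); z is up, and the eye turns about the vertical through this point. Steel ring: hole 15 mm across, outside 27 mm, 16 mm thick along the hole; the point lies 35 mm above the post's top and the tray's rim, 54 mm above that tray's floor.
- bar_grip (a point): centre of the bar's square handle (half-way up and along it), the place to grasp. Handle of brown wood, 16 x 16 mm and 60 mm long, along x from -30 to +30 mm; from it a straight round steel shank 10 mm thick runs along +x from +30 to its round tip at +125 mm. z is up as it lies. Mass about 70 g.
- rest_seat (a point): where bar_grip lies, axes alike, when the bar is on its rest (40 mm above the stand). The rest: oak strip 160 x 50 x 8 mm (x -33 to +127 mm) with two notched cheeks 8 mm thick, 44 mm high: at x = -24 mm a notch 22 mm wide, floor 8 mm below this point; at x = +95 mm a notch 16 mm wide, floor 5 mm below it. Room for fingers from x = -20 to +91 mm. x points from handle to shank.
- trays: the three stacked pale oak trays, fixed to the stand, each 220 mm (x) by 280 mm (y), tiers 60 mm apart; rims of the topmost at 146 mm above the stand. Origin under the centre, at the stand's surface, below the eye.
- remote: grey remote, 42 x 160 x 16 mm, in the lowest tray; origin under its centre. Leave alone.
- cards: cardboard box of cards, 64 x 90 x 19 mm, in the middle tray; origin under its centre. Leave alone.
- paperweight: glass paperweight, 58 mm across, 32 mm high, in a far corner of the topmost tray; origin under its centre. Leave alone.
- earbud_case: black earbud case with flip-top lid, 50 x 62 x 24 mm, in the other far corner of the topmost tray; origin under its centre. Leave alone.
- incense_dish: white ceramic dish, 90 mm across, 22 mm high, on the stand beyond the rest; origin under its centre. Leave alone.
- mug: mug, 80 mm across, 90 mm high, on the stand; origin under its centre. Leave alone.
- candle: candle jar, 66 mm across, 75 mm high, on the stand; origin under its centre. Leave alone.
There are look-alikes about, which are no part of the job. There is more than one size of the part that bears bar_grip; the job needs the smallest.

How it is judged:
By the outcome, as a careful person would: the job done as asked, in the order asked, and still so for the second after the job is handed in, with the robot touching nothing.
It also fails if it takes over 72 s, if anything falls off the work surface, if the arm or the gripper's body presses on something with over 40 N, if the wrist force passes 120 N, or if a joint passes its speed limit or range.

ROBOT

A 7-joint arm with a two-finger parallel gripper is mounted at the origin on the work surface. World frame = base frame: x ahead of the robot, y to its left, z up, the work surface at z = 0. Lengths are in m, angles in degrees, forces in N, time in s.
With the tool pointing down it reaches from about 0.425 to 0.875 m from the base axis. Payload 4.7 kg.
Tool frame: the origin (TCP) lies midway between the tips of the shut fingers; the grasp point (between the pads) lies env.grip_point_offset behind it (env.grip_point_offset is the distance from the TCP to the grasp point, in m); z points along the fingers, y is the line along which they close (so a half turn about z gives the same grasp; the last joint's range is limited). The gripper opens to 87 mm and grips with 3 to 60 N. Pads are 19 mm wide; open, the fingers measure 117 mm over their backs; the gripper's body (75 mm by 190 mm) begins 51 mm behind the grasp point.
Start: joints at [68.13, 18.392, -4.016, 83.108, 1.295, 78.541, -3.26], TCP at [0.251, -0.6, 0.223] pointing down, gripper open.
Joint ranges: [-163.93, 163.93], [-17.29, 119.83], [-79.2, 71.16], [3.27, 140.29], [-89.18, 269.18], [5.43, 117.66], [-154.24, 154.24]. Speed limits (degrees/s): [147.25, 147.25, 180, 180, 180, 180, 180].

INTERFACE

Orientations are given as [roll, pitch, yaw] about the fixed x, y, z axes, in that order (R = Rz(yaw) Ry(pitch) Rx(roll)).
In Python, from cell import env gives the robot as it stands.
- The arm moves only by the shell command python3 -m creep 'ROWS' [FORCE]. ROWS is a JSON object of lists of equal length, an entry for each row: "translation": the shift along the tool's x, y, z in units of 0.08 m (1.0 is 0.08 m), a list of three; "turn": the turn, a rotation vector about the tool's x, y, z in units of 180 degrees (1.0 is 180 degrees), a list of three; "grip": the opening, from 0 (shut) to 1 (fully open). In form: {"translation": [[x, y, z], ...], "turn": [[ax, ay, az], ...], "grip": [grip, ...]}. A call has 1 to 5 rows; each row shifts and turns the commanded pose from where the row before left it, along the tool's axes as they then stand; what a row does not reach is not made up. A row lasts 1/8 s, in which the tool goes at most 62.5 mm and 10.7 degrees, less where a joint would pass 70% of its speed; a pose out of reach is approached as far as the arm can. A call with a number of a shift or a turn outside -1 to 1 is refused whole. A call with a gripper value outside its range is refused whole. The fingers move at their own pace and stop on an object; FORCE is the grip in N (left out, the last holds). Time passes only in rows, so rows that do not move let the fingers close. It gives the time, the measured TCP pose, the force, the opening and the grip force at its end, in the units of the state.
- env.get_obs(): the state, without advancing time (a new reading comes with each control period).
- env.read_camera(name): name is "scene" or "top" or "wrist"; returns a dict with "frame" (480x640x3 uint8, red, green, blue), "z_map" (480x640 float32, m along the optical axis (not along the pixel's ray), 0 where there is no reading), "K" (3x3 intrinsics, pixels), "D" ([k1, k2, p1, p2, k3] as OpenCV has them; the pictures are not rectified), "rvec" (rotation vector, rad) and "tvec" (3), from world to camera coordinates, as OpenCV has them. Camera axes: x right, y down, z forward; pixel columns grow to the right and rows downward; lengths in m; the calibration is good to about 2 mm. A picture is of the moment at which its call begins.
- env.sign_off(): hands the job in; it is judged then, once.
The state is a dict: "time_s": time; "qpos": joint angles; "joint_velocities": joint speeds; "effort": joint torques, N m; "tool_pos": TCP position; "tool_rot": TCP orientation; "force": force on the tool from outside, world axes, zero at the start; "wrist_torque": the same for the moment, N m; "grip_width": finger opening in m; "grasp_force": force on a finger pad.
Only numpy, scipy, OpenCV 4.12 (cv2) and the standard library are available. Lean on these libraries where they do the work, as an engineer would, in place of code of your own. Each camera call takes 0.05 s, during which the arm holds its last target. There are 200 camera calls.

## Working session

There is one attempt and no reset: what is moved stays moved. The work goes in short steps, Python scripts to look and compute and a shell command to move; the robot and the scene stay as the last step left them, time stands still between calls to the robot, and variables do not carry over. Pictures are saved under pics/ and viewed, at most 10 in all, crops included, and the job is handed in when it is done.

```bash
ls; mkdir -p pics; cat > h.py <<'E'
import numpy as np, cv2
from cell import env
def cam(n):
    c=env.read_camera(n); c['R']=cv2.Rodrigues(np.array(c['rvec'],float))[0]; c['t']=np.array(c['tvec'],float).ravel(); return c
def ray(c,uv):
    p=cv2.undistortPoints(np.array(uv,float).reshape(-1,1,2),np.array(c['K']),np.array(c['D'])).reshape(-1,2)
    d=np.c_[p,np.ones(len(p))]
    return -c['R'].T@c['t'], d@c['R']
def onz(c,uv,z):
    o,d=ray(c,uv); return o+d*((z-o[2])/d[:,2])[:,None]
def depth(c,uv):
    o,d=ray(c,uv); z=np.array([c['z_map'][int(round(v)),int(round(u))] for u,v in uv]); return o+d*z[:,None]
E
python3 - <<'E'
from h import *
for n in ('scene','top','wrist'):
    c=cam(n); np.savez('pics/%s0.npz'%n,**c); cv2.imwrite('pics/%s0.png'%n,c['frame'][:,:,::-1])
    print(n,-c['R'].T@c['t'],c['R'][2],c['K'][0][0])
print(env.get_obs(),env.grip_point_offset)
E
```

```text
pics
scene [1.16008961 0.12244381 1.01176055] [-0.56801145 -0.12932877 -0.81279583] 464.1914158747616
top [ 0.43034821 -0.02875443  1.21027259] [ 0.09767899 -0.00914201 -0.99517598] 461.49593487733404
wrist [ 0.32189725 -0.5709715   0.3834815 ] [-0.25776578 -0.10519444 -0.96046392] 390.0019356733694
{'time_s': 0.15, 'qpos': array([68.13073342, 18.43040692, -4.01714532, 83.16010031,  1.2949231 ,
       78.54002386, -3.26056476]), 'joint_velocities': array([-0.06728711, -0.17045319, -0.02081403, -0.22133927, -0.10681908,
        0.14991241, -0.01903217]), 'effort': array([ 5.49572019e-05, -4.91797042e+01, -4.04307414e-01, -3.12877893e+01,
       -6.38399343e-02,  4.04253567e-02,  9.99212284e-05]), 'tool_pos': array([ 0.25040903, -0.59936974,  0.22168948]), 'tool_rot': array([-1.79914689e+02,  4.48299480e-03,  2.26796426e+01]), 'force': array([-0.05524908, -0.14100156, -0.15836124]), 'wrist_torque': array([ 0.01176729, -0.00053804,  0.02050243]), 'grasp_force': 0.0, 'grip_width': 0.08688353713986122} 0.0187
```

View pics/scene0.png

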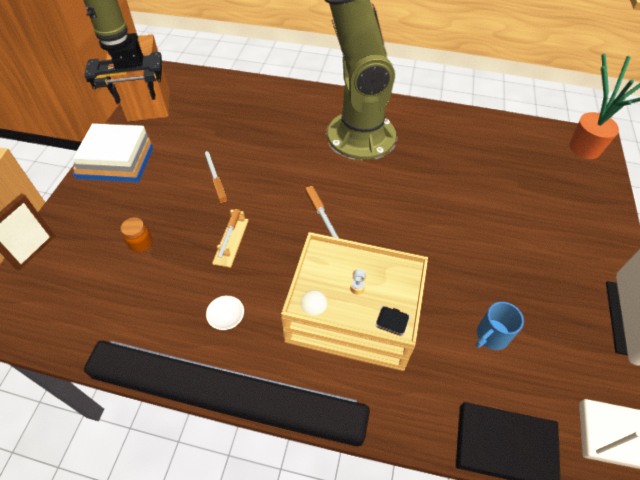

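View pics/top0.png

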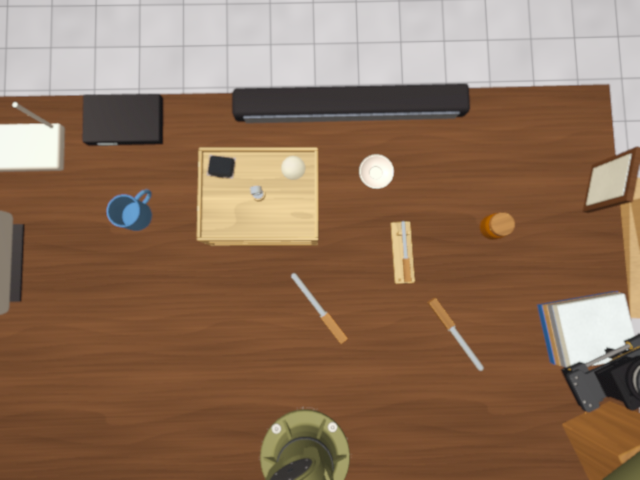

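Scene view: the tray stack is at (355,300) with the eye at (358,280), and there are three bars. Top view: bar candidates are A on the rest (404,250), B loose at (320,308) and C loose at (456,335). A fits because it lies on the rest and looks smallest. I'll confirm with a crop and measurements.

```bash
cat > m.py <<'E'
from h import *
L=lambda n:dict(np.load('pics/%s0.npz'%n))
t=L('top'); s=L('scene')
def crop(c,u,v,w,h,k): return cv2.resize(c['frame'][v:v+h,u:u+w,::-1],None,fx=k,fy=k,interpolation=cv2.INTER_CUBIC)
a=crop(t,280,210,220,170,2)[:, :440]      # 440x340
b=crop(t,230,170,60,45,6)[:250,:360]
d=crop(s,205,195,60,80,5)[:400,:300]
e=crop(s,335,255,50,50,6)
W=np.zeros((600,800,3),np.uint8)
W[:340,:440]=a; W[345:345+250,:360]=b[:250]; W[:400//1,450:750]=d; W[300:600,450:750]=e if e.shape[0]==300 else 0
cv2.imwrite('pics/crop1.png',W)
# steel & wood masks, top camera
hsv=cv2.cvtColor(t['frame'],cv2.COLOR_RGB2HSV)
wood=cv2.inRange(hsv,(5,140,120),(16,255,255)); steel=cv2.inRange(hsv,(85,0,90),(130,110,255))
for nm,m,mn in(('wood',wood,40),('steel',steel,30)):
    n,l,st,ce=cv2.connectedComponentsWithStats(m)
    for i in range(1,n):
        x,y,w,h,ar=st[i]
        if ar>mn and 190<x<500 and 130<y<390:
            ys,xs=np.where(l==i); r=cv2.minAreaRect(np.c_[xs,ys].astype(np.float32))
            z=np.median(t['z_map'][ys,xs]); P=depth(t,np.c_[xs,ys])
            print(nm,ce[i].round(1),ar,np.round(r[1],1),round(r[2],1),'P',np.median(P,0).round(4))
E
python3 m.py
```

```text
wood [424.4 229.2] 213 [38.1 10.9] 4.5 P [ 0.5613 -0.3248 -0.001 ]
wood [440.5 249.8] 633 [79.8 17.6] 7.4 P [ 0.5049 -0.3555 -0.0009]
wood [406. 270.] 101 [20.3  4.8] 85.6 P [ 0.4541 -0.2658  0.0473]
wood [526.  271.3] 106 [ 1. 69.] 90.0 P [ 0.4443 -0.5939 -0.0011]
wood [233.1 274.8] 74 [ 2. 37.] 90.0 P [ 0.4535  0.1771 -0.0005]
steel [404.  239.7] 56 [33.2  1.7] 85.8 P [ 0.5317 -0.2646  0.0437]
steel [307.7 294.4] 125 [49.8  2.5] 52.4 P [ 0.3992 -0.0173  0.0149]
steel [465.9 347.8] 113 [49.4  2.4] 54.1 P [ 0.2536 -0.4143  0.0156]
```

View pics/crop1.png

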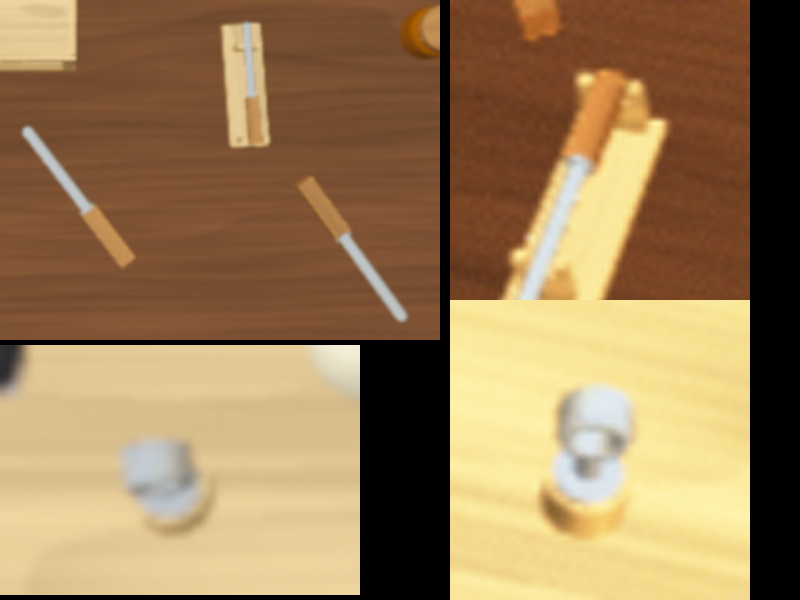

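The crop confirms A: it's the shortest, about 140 px in the 2x crop against roughly 170 for B and C, and it's the only one in the notched rest. Its handle is on the robot side and its shank points along about +x. The eye is on the centre post with the hole roughly along world x. I'm moving over the rest for a closer look.

```bash
python3 -m creep '{"translation":[[0.39,-0.29,0],[0.39,-0.29,0],[0.39,-0.29,0],[0.39,-0.29,0],[0.39,-0.29,0]],"turn":[[0,0,0],[0,0,0],[0,0,0],[0,0,0],[0,0,0]],"grip":[1,1,1,1,1]}'; python3 -m creep '{"translation":[[0.39,-0.29,0],[0.39,-0.29,0],[0.39,-0.29,0],[0.39,-0.29,0],[0.39,-0.29,0]],"turn":[[0,0,0],[0,0,0],[0,0,0],[0,0,0],[0,0,0]],"grip":[1,1,1,1,1]}';python3 -m creep '{"translation":[[0,0,0],[0,0,0],[0,0,0]],"turn":[[0,0,0.04],[0,0,0.04],[0,0,0.04]],"grip":[1,1,1]}'
cat > w.py <<'E'
import sys
from h import *
k=sys.argv[1]; c=cam('wrist'); np.savez('pics/w%s.npz'%k,**c); cv2.imwrite('pics/w%s.png'%k,c['frame'][:,:,::-1])
o=env.get_obs(); print(o['time_s'],o['tool_pos'],o['tool_rot'],o['qpos'].round(1))
E
python3 w.py 1
```

```text
time_s: 0.78
tool_pos: [0.3502, -0.4313, 0.2223]
tool_rot: [-180.0, 0.0, 22.7]
force: [1.0, 0.0, -0.4]
grip_width: 0.0868
grasp_force: 0.0
time_s: 1.4
tool_pos: [0.4493, -0.2642, 0.2224]
tool_rot: [-180.0, 0.0, 22.7]
force: [-0.5, -0.5, 0.3]
grip_width: 0.0871
grasp_force: 0.0
time_s: 1.78
tool_pos: [0.4489, -0.2652, 0.2223]
tool_rot: [-180.0, 0.0, 0.9]
force: [0.1, -0.3, 0.7]
grip_width: 0.0871
grasp_force: 0.0
1.825 [ 0.44882587 -0.26527075  0.22226595] [-1.79990819e+02  2.82785454e-02  6.37208792e-01] [ 46.    3.6 -19.1 100.7   1.2  75.9 -62.7]
```

View pics/w1.png

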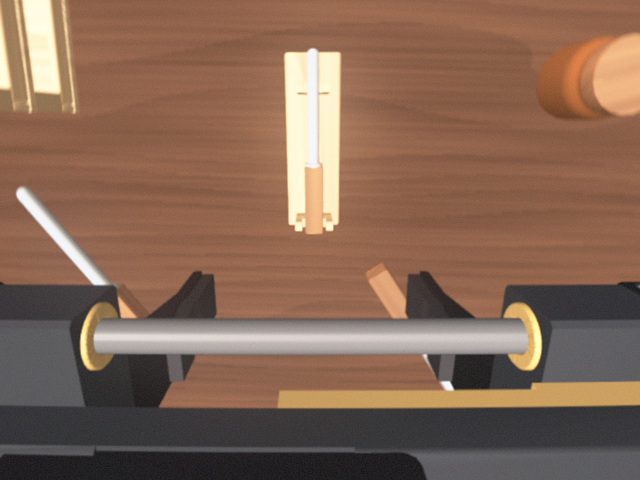

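Wrist view: the bar lies on its rest with the handle from (314,233) to (314,165) and the shank tip at (313,50). Bars B and C are loose at the lower left and lower right. Next I fit its pose.

```bash
python3 - <<'E'
from h import *
c=dict(np.load('pics/w1.npz'))
hsv=cv2.cvtColor(c['frame'],cv2.COLOR_RGB2HSV); print(hsv[200,314],hsv[110,313],hsv[130,300],hsv[130,200])
roi=np.zeros((480,640),np.uint8); roi[40:245,295:335]=1
wood=cv2.inRange(hsv,(5,130,140),(17,255,255))*roi; steel=cv2.inRange(hsv,(0,0,100),(180,40,255))*roi
for nm,m,z in(('wood',wood,.048),('steel',steel,.0425)):
    n,l,st,ce=cv2.connectedComponentsWithStats(m); i=1+np.argmax(st[1:,4]); print(nm,st[i])
    ys,xs=np.where(l==i); rows=np.unique(ys); mid=np.array([[xs[ys==r].mean(),r] for r in rows])[3:-3]
    P=onz(c,mid,z); f=np.polyfit(P[:,0],P[:,1],1); print('yaw',np.degrees(np.arctan(f[0])),'y at .455',np.polyval(f,.455),'ends',onz(c,[[xs.mean(),rows[0]-.5],[xs.mean(),rows[-1]+.5]],z).round(4))
    print('depth pts',np.median(depth(c,mid),0))
E
```

```text
[ 15 110 245] [120   3 249] [ 25  37 255] [ 10 121 141]
wood [322 228   1   5   5]Traceback (most recent call last):
  File "<stdin>", line 9, in <module>
  File "h.py", line 10, in onz
    o,d=ray(c,uv); return o+d*((z-o[2])/d[:,2])[:,None]
        ~~~^^^^^^
  File "h.py", line 6, in ray
    p=cv2.undistortPoints(np.array(uv,float).reshape(-1,1,2),np.array(c['K']),np.array(c['D'])).reshape(-1,2)
      ~~~~~~~~~~~~~~~~~~~^^^^^^^^^^^^^^^^^^^^^^^^^^^^^^^^^^^^^^^^^^^^^^^^^^^^^^^^^^^^^^^^^^^^^^
cv2.error: OpenCV(4.12.0) /io/opencv/modules/calib3d/src/undistort.dispatch.cpp:347: error: (-215:Assertion failed) CV_IS_MAT(_src) && CV_IS_MAT(_dst) && (_src->rows == 1 || _src->cols == 1) && (_dst->rows == 1 || _dst->cols == 1) && _src->cols + _src->rows - 1 == _dst->rows + _dst->cols - 1 && (CV_MAT_TYPE(_src->type) == CV_32FC2 || CV_MAT_TYPE(_src->type) == CV_64FC2) && (CV_MAT_TYPE(_dst->type) == CV_32FC2 || CV_MAT_TYPE(_dst->type) == CV_64FC2) in function 'cvUndistortPointsInternal'
```

```bash
python3 - <<'E'
from h import *
c=dict(np.load('pics/w1.npz'))
hsv=cv2.cvtColor(c['frame'],cv2.COLOR_RGB2HSV)
roi=np.zeros((480,640),np.uint8); roi[40:245,295:335]=1
wood=cv2.inRange(hsv,(8,85,190),(19,255,255))*roi; steel=cv2.inRange(hsv,(95,0,120),(150,60,255))*roi
for nm,m,z in(('wood',wood,.048),('steel',steel,.0425)):
    n,l,st,ce=cv2.connectedComponentsWithStats(m); i=1+np.argmax(st[1:,4]); print(nm,st[i])
    ys,xs=np.where(l==i); rows=np.unique(ys); mid=np.array([[xs[ys==r].mean(),r] for r in rows])[3:-3]
    P=onz(c,mid,z); f=np.polyfit(P[:,0],P[:,1],1); print('yaw',np.degrees(np.arctan(f[0])),'y at .455',np.polyval(f,.455),'ends',onz(c,[[xs.mean(),rows[0]-.5],[xs.mean(),rows[-1]+.5]],z).round(4))
    print('depth pts',np.median(depth(c,mid),0))
E
```

```text
wood [ 295  167   37   67 1345]
yaw 1.1619545730379621 y at .455 -0.2684094819182179 ends [[ 0.4864 -0.2678  0.048 ]
 [ 0.4265 -0.2689  0.048 ]]
depth pts [ 0.45694716 -0.26834285  0.04755301]
steel [307  50   9 117 653]
yaw 1.4328942776989673 y at .455 -0.2672587037662017 ends [[ 0.5797 -0.2645  0.0425]
 [ 0.4857 -0.2661  0.0425]]
depth pts [ 0.53436705 -0.26531501  0.04468079]
```

```bash
python3 -m creep '{"translation":[[0.09,0.03,0.4],[0,0,0.5],[0,0,0.5],[0,0,0.4],[0,0,0.2]],"turn":[[0,0,-0.003],[0,0,0],[0,0,0],[0,0,0],[0,0,0]],"grip":[0.6,0.6,0.6,0.6,0.6]}';python3 -m creep '{"translation":[[0,0,0.25],[0,0,0.25],[0,0,0]],"turn":[[0,0,0],[0,0,0],[0,0,0]],"grip":[0.6,0.6,0.6]}'
```

```text
time_s: 2.45
tool_pos: [0.4551, -0.2671, 0.0606]
tool_rot: [-179.9, 0.1, 1.7]
force: [0.3, 0.0, 0.1]
grip_width: 0.0534
grasp_force: 0.0
time_s: 2.82
tool_pos: [0.4555, -0.2673, 0.0217]
tool_rot: [-179.9, 0.1, 1.7]
force: [-0.3, -0.1, 1.5]
grip_width: 0.0522
grasp_force: 0.0
```

```bash
python3 -m creep '{"translation":[[0,0,0],[0,0,0],[0,0,0],[0,0,0],[0,0,0]],"turn":[[0,0,0],[0,0,0],[0,0,0],[0,0,0],[0,0,0]],"grip":[0.1,0.1,0.1,0.1,0.1]}' 30;python3 -m creep '{"translation":[[0,0,0],[0,0,0]],"turn":[[0,0,0],[0,0,0]],"grip":[0.1,0.1]}' 30; python3 -c "
from cell import env
print(env.get_obs())"
```

```text
time_s: 3.45
tool_pos: [0.4564, -0.2678, 0.0228]
tool_rot: [180.0, -0.0, 1.6]
force: [0.1, -0.5, 0.6]
grip_width: 0.0156
grasp_force: 30.0
time_s: 3.7
tool_pos: [0.4564, -0.2678, 0.0228]
tool_rot: [180.0, -0.0, 1.6]
force: [-1.0, -0.1, 2.8]
grip_width: 0.0158
grasp_force: 30.0
{'time_s': 3.7, 'qpos': array([ 44.3202642 ,  15.94689818, -18.76019419, 111.76408701,
         6.3450319 ,  53.25312626, -65.95016337]), 'joint_velocities': array([-0.0434945 ,  0.09934944, -0.02930914,  0.02931641,  0.00749591,
       -0.10676438, -0.03688193]), 'effort': array([-7.38302409e-02, -3.83753729e+01, -2.35422716e+00, -2.47969902e+01,
       -8.03242391e-02, -2.71873455e-01, -2.12444714e-02]), 'tool_pos': array([ 0.45635144, -0.26779213,  0.02277716]), 'tool_rot': array([ 1.79984494e+02, -5.46271961e-03,  1.62069158e+00]), 'force': array([-0.98936691, -0.07755025,  2.77707646]), 'wrist_torque': array([0.10451769, 0.17432314, 0.04146384]), 'grasp_force': 30.000424878671765, 'grip_width': 0.01578282385771921}
```

```bash
python3 -m creep '{"translation":[[0,0,-0.2],[0,0,-0.4],[0,0,-0.6],[0,0,-0.6],[0,0,-0.6]],"turn":[[0,0,0],[0,0,0],[0,0,0],[0,0,0],[0,0,0]],"grip":[0.1,0.1,0.1,0.1,0.1]}';python3 -m creep '{"translation":[[0,0,-0.6],[0.1,-0.5,0],[0.1,-0.6,0],[0.1,-0.6,0],[0.1,-0.6,0]],"turn":[[0,0,0],[0,0,0],[0,0,0],[0,0,0],[0,0,0]],"grip":[0.1,0.1,0.1,0.1,0.1]}';python3 -m creep '{"translation":[[0.1,-0.6,0],[0.1,-0.6,0],[0.1,-0.4,0],[0,0,0],[0,0,0]],"turn":[[0,0,0],[0,0,0],[0,0,0],[0,0,0],[0,0,0]],"grip":[0.1,0.1,0.1,0.1,0.1]}'; python3 w.py 2
```

```text
time_s: 4.32
tool_pos: [0.4561, -0.2674, 0.217]
tool_rot: [180.0, -0.0, 1.6]
force: [0.2, -0.3, -2.4]
grip_width: 0.0158
grasp_force: 30.0
time_s: 4.95
tool_pos: [0.4829, -0.0811, 0.2633]
tool_rot: [180.0, -0.0, 1.6]
force: [1.9, 0.2, -0.9]
grip_width: 0.0156
grasp_force: 30.0
time_s: 5.58
tool_pos: [0.5032, 0.0449, 0.2628]
tool_rot: [179.9, 0.0, 1.6]
force: [0.9, 0.6, -1.1]
grip_width: 0.0157
grasp_force: 30.0
5.625 [0.50327112 0.0443611  0.26270006] [1.79945392e+02 8.17619170e-03 1.51416309e+00] [ 28.6   1.2 -36.9  98.6   0.8  80.4 -96.9]
```

View pics/w2.png

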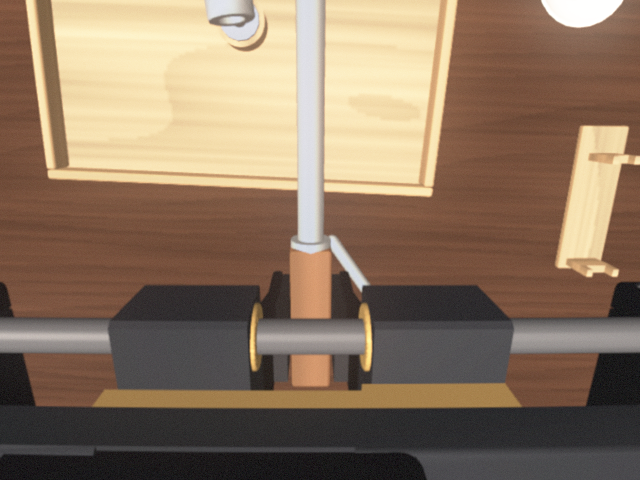

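The eye is cut off at the top, near (230,12), and the bar is held straight. I'm stepping forward for a full view of the eye and taking a second view shifted sideways for triangulation.

```bash
python3 -m creep '{"translation":[[0.4,0,0],[0.4,0,0],[0,0,0],[0,0,0]],"turn":[[0,0,0],[0,0,0],[0,0,0],[0,0,0]],"grip":[0.1,0.1,0.1,0.1]}'; python3 w.py 3;python3 -m creep '{"translation":[[0,0.4,0],[0,0.4,0],[0,0,0],[0,0,0]],"turn":[[0,0,0],[0,0,0],[0,0,0],[0,0,0]],"grip":[0.1,0.1,0.1,0.1]}'; python3 w.py 4
python3 -c "
import cv2,numpy as np
a=cv2.imread('pics/w3.png');b=cv2.imread('pics/w4.png')
A=cv2.resize(a[0:200,140:330],None,fx=2,fy=3*2/3);A=cv2.resize(a[0:200,130:330],(400,400),interpolation=2);B=cv2.resize(b[0:200,0:200],(400,400),interpolation=2)
cv2.imwrite('pics/crop2.png',np.hstack([A,B]))"
```

```text
time_s: 6.12
tool_pos: [0.5668, 0.0466, 0.2622]
tool_rot: [180.0, 0.1, 1.5]
force: [-0.1, 0.3, -0.8]
grip_width: 0.016
grasp_force: 30.0
6.175 [0.56667884 0.04685887 0.26249246] [1.79968818e+02 4.30797701e-02 1.55775244e+00] [  25.9   10.4  -37.8   90.4    6.5   81.4 -100.8]
time_s: 6.68
tool_pos: [0.5687, -0.0158, 0.2629]
tool_rot: [-180.0, -0.0, 1.6]
force: [0.2, 0.4, -0.9]
grip_width: 0.0157
grasp_force: 30.0
6.725 [ 0.56881481 -0.01514346  0.2629177 ] [-1.79992919e+02 -2.53952142e-02  1.69429848e+00] [ 30.3  10.1 -35.5  90.5   5.9  81.3 -94. ]
```

View pics/crop2.png

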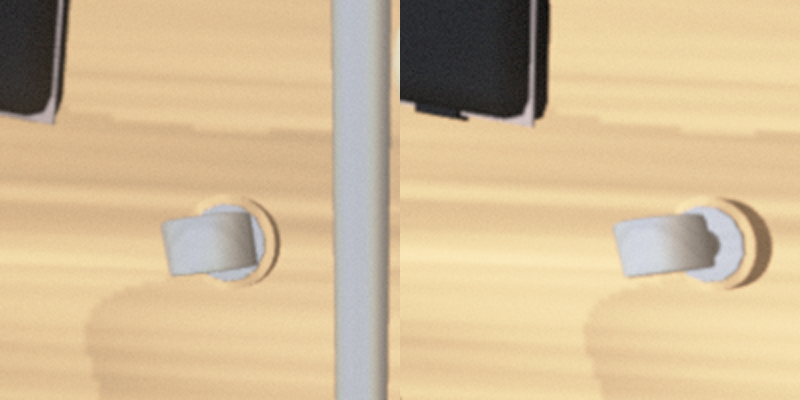

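In the crop, the loop's upper surface is a quad at about (162,226)–(256,268) in the left half, tilted about 8°. So the hole axis runs roughly along +x with a small positive yaw. I'll fit it from the depth points.

```bash
cat > eye.py <<'E'
from h import *
from scipy.optimize import least_squares
def eye(c,u0,u1,v0,v1,tag):
    uu,vv=np.meshgrid(np.arange(u0,u1),np.arange(v0,v1)); uv=np.c_[uu.ravel(),vv.ravel()]
    P=depth(c,uv); P=P[(P[:,2]>.172)&(P[:,2]<.20)]
    r=cv2.minAreaRect(((P[:,:2]-P[:,:2].mean(0))*1000).astype(np.float32)); print(tag,len(P),'rect',r[0]+P[:,:2].mean(0)*1000,r[1],r[2],'zmax',np.percentile(P[:,2],98))
    # upright ring: outer surface is a cylinder r=13.5 about the hole axis
    def res(p):
        n=np.array([-np.sin(p[2]),np.cos(p[2])]); l=(P[:,:2]-p[:2])@n; return np.hypot(l,P[:,2]-p[3])-.0135
    p0=[*P[:,:2].mean(0),.15,.181]
    s=least_squares(lambda p:np.r_[res(p),.3*(p[0]-p0[0])],p0,loss='soft_l1',f_scale=.001).x
    a=np.array([np.cos(s[2]),np.sin(s[2])]); l=(P[:,:2]-s[:2])@a; lo,hi=np.percentile(l,[3,97])
    print('  axis yaw',np.degrees(s[2]),'centre',s[:2]+a*(lo+hi)/2,'z',s[3],'len',hi-lo)
w3=dict(np.load('pics/w3.npz'));w4=dict(np.load('pics/w4.npz'))
eye(w3,195,290,85,160,'w3'); eye(w4,95,190,85,160,'w4')
q3=[(211,113),(252.5,105.5),(258,134),(215,138.5)]; q4=[(106,112),(147,107),(None or 158,134),(112,138.5)]
print(onz(w3,q3,.181).round(4).tolist()); print(onz(w4,q4,.181).round(4).tolist())
# bar shank line in w3, held: steel pixels
for k,c in((3,w3),(4,w4)):
    o,d=ray(c,[(0,0)]); Q=depth(c,[(u,v) for v in range(10,225,3) for u in range(300,330,2)]); Q=Q[(Q[:,2]>.27)&(Q[:,2]<.31)]
    if len(Q): 
        f=np.polyfit(Q[:,0],Q[:,1],1); g=np.polyfit(Q[:,0],Q[:,2],1); print('shank yaw',np.degrees(f[0]),'y@.65',np.polyval(f,.65),'ztop slope',np.degrees(g[0]),np.polyval(g,.65),len(Q))
E
python3 eye.py
```

```text
w3 1293 rect [641.0191105   93.47300663] (16.131284713745117, 26.373727798461914) 8.449631690979004 zmax 0.1948379159141573
  axis yaw 8.74922486613466 centre [0.64087415 0.09386707] z 0.1804534477899048 len 0.014938945320006697
w4 1296 rect [641.00736373  92.900347  ] (15.668524742126465, 26.119733810424805) 8.113856315612793 zmax 0.19481132641290955
  axis yaw 8.571929223822831 centre [0.64072889 0.09385866] z 0.18051270431622118 len 0.014674904572894228
[[0.6455, 0.1076, 0.181], [0.6504, 0.0827, 0.181], [0.634, 0.0795, 0.181], [0.6306, 0.1058, 0.181]]
[[0.6466, 0.1092, 0.181], [0.65, 0.084, 0.181], [0.6343, 0.0785, 0.181], [0.631, 0.1072, 0.181]]
shank yaw 1.1692890620242375 y@.65 0.047599019348796914 ztop slope -0.2797789584450966 0.2829685176297563 903
shank yaw 1.296752407453596 y@.65 -0.01468278947630473 ztop slope -0.14183981800379422 0.2838177731530014 905
```

```bash
python3 -m creep '{"translation":[[-0.46,-0.56,0],[-0.46,-0.56,0],[0,0,0],[0,0,0.4],[0,0,0.4]],"turn":[[0,0,0],[0,0,0],[0,0,-0.04],[0,0,0],[0,0,0]],"grip":[0.1,0.1,0.1,0.1,0.1]}';python3 -m creep '{"translation":[[0,0,0.3],[0,0,0.13],[0,0,0],[0,0,0]],"turn":[[0,0,0],[0,0,0],[0,0,0],[0,0,0]],"grip":[0.1,0.1,0.1,0.1]}';python3 -c "
from h import *
c=cam('wrist');np.savez('pics/w5.npz',**c)
o=env.get_obs();print(o['tool_pos'],o['tool_rot'],o['force'],o['wrist_torque'])
Q=depth(c,[(u,v) for v in range(0,240,2) for u in range(295,345,1)])
g=Q[(Q[:,2]>.18)&(Q[:,2]<.192)]
f=np.polyfit(g[:,0],g[:,1],1);h=np.polyfit(g[:,0],g[:,2],1);print(len(g),'yaw',np.degrees(f[0]),'y@.55,.641',np.polyval(f,[.55,.641]),'ztop',np.polyval(h,[.55,.6]),g[:,0].max())
s=cam('scene');np.savez('pics/s5.npz',**s)
A=cv2.resize(s['frame'][220:320,300:440,::-1],None,fx=4,fy=4,interpolation=2);cv2.imwrite('pics/s5.png',A)
"
```

```text
time_s: 7.35
tool_pos: [0.493, 0.0726, 0.1984]
tool_rot: [179.9, -0.1, 9.0]
force: [0.2, -0.6, -1.2]
grip_width: 0.0155
grasp_force: 30.0
time_s: 7.85
tool_pos: [0.4939, 0.0715, 0.1653]
tool_rot: [180.0, -0.1, 8.8]
force: [-0.0, 0.1, -0.6]
grip_width: 0.0154
grasp_force: 30.0
[0.49391608 0.07138684 0.16531306] [ 1.79975875e+02 -1.17297084e-01  8.83264121e+00] [ 0.2596439   0.39508734 -1.56621128] [-0.04187726  0.01490902 -0.01404471]
3349 yaw 8.921470711621433 y@.55,.641 [0.07938373 0.09355325] ztop [0.18608501 0.1861719 ] 0.6082110839252297
```

View pics/s5.png

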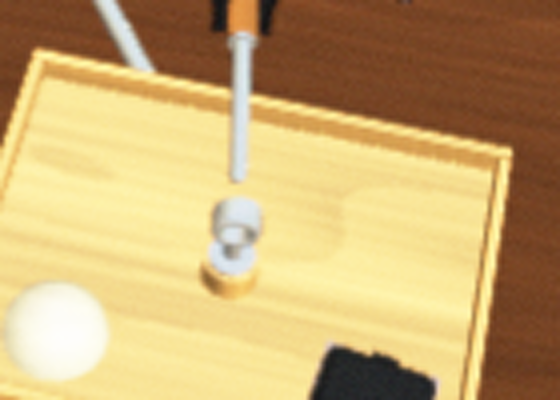

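The shank points straight at the loop: tip at (237,180) and ring at (238,215) in the crop. Measured misalignment is under 0.5 mm, so I'm inserting.

```bash
python3 -m creep '{"translation":[[0.1,0,0],[0.1,0,0],[0.1,0,0],[0,0,0]],"turn":[[0,0,0],[0,0,0],[0,0,0],[0,0,0]],"grip":[0.1,0.1,0.1,0.1]}';python3 -m creep '{"translation":[[0.1,0,0],[0.1,0,0],[0,0,0]],"turn":[[0,0,0],[0,0,0],[0,0,0]],"grip":[0.1,0.1,0.1]}';python3 -m creep '{"translation":[[0.1,0,0],[0.1,0,0],[0.07,0,0],[0,0,0],[0,0,0]],"turn":[[0,0,0],[0,0,0],[0,0,0],[0,0,0],[0,0,0]],"grip":[0.1,0.1,0.1,0.1,0.1]}';cat > o.py <<'E'
from h import *
F=[]
for i in range(6):
    env.read_camera('wrist'); o=env.get_obs(); F.append(np.r_[o['force'],o['wrist_torque']])
p=o['tool_pos']; r=p-np.array([.641,.0938,.181]); F=np.array(F); m=F.mean(0)
yaw=np.radians(o['tool_rot'][2]); a=np.array([np.cos(yaw),np.sin(yaw)]); n=np.array([-a[1],a[0]])
print(o['time_s'],'p',p.round(4),'yaw',o['tool_rot'][2].round(2),'D',np.hypot(*r[:2]).round(4),'bearing',np.degrees(np.arctan2(-r[1],-r[0])).round(2))
print('F',m[:3].round(2),'sd',F[:,:3].std(0).round(2),'M',m[3:].round(3),'along',(m[:2]@a).round(2),'lateral',(m[:2]@n).round(2),'grip',o['grasp_force'].round(1))
E
python3 o.py
```

```text
time_s: 8.45
tool_pos: [0.5174, 0.075, 0.1639]
tool_rot: [-180.0, 0.0, 8.8]
force: [-0.0, 0.8, -0.5]
grip_width: 0.0157
grasp_force: 30.0
time_s: 8.82
tool_pos: [0.5332, 0.0774, 0.1641]
tool_rot: [-180.0, -0.0, 8.8]
force: [-0.7, -0.3, -0.1]
grip_width: 0.0156
grasp_force: 30.0
time_s: 9.45
tool_pos: [0.5538, 0.0806, 0.164]
tool_rot: [180.0, 0.0, 8.8]
force: [-0.7, 0.2, -1.3]
grip_width: 0.0157
grasp_force: 30.0
9.75 p [0.5539 0.0805 0.1642] yaw 8.82 D 0.0881 bearing 8.69Traceback (most recent call last):
  File "o.py", line 8, in <module>
    print('F',m[:3].round(2),'sd',F[:,:3].std(0).round(2),'M',m[3:].round(3),'along',(m[:2]@a).round(2),'lateral',(m[:2]@n).round(2),'grip',o['grasp_force'].round(1))
                                                                                                                                            ^^^^^^^^^^^^^^^^^^^^^^
AttributeError: 'float' object has no attribute 'round'
```

```bash
sed -i "s/,'grip',o\['grasp_force'\].round(1))/,'Meye',(m[5]+r[0]*m[1]-r[1]*m[0]).round(3),'q',o['qpos'].round(0))/" o.py; python3 o.py; python3 -m creep '{"translation":[[0.003,-0.077,0],[0.003,-0.077,0],[0.003,-0.077,0],[0.003,-0.077,0]],"turn":[[0,0,0.0222],[0,0,0.0222],[0,0,0.0222],[0,0,0.0222]],"grip":[0.1,0.1,0.1,0.1]}' 50; python3 o.py; python3 -m creep '{"translation":[[0.003,-0.077,0],[0.003,-0.077,0]],"turn":[[0,0,0.0222],[0,0,0.0222]],"grip":[0.1,0.1]}'; python3 o.py
```

```text
10.05 p [0.554  0.0805 0.1641] yaw 8.82 D 0.088 bearing 8.68
F [-0.    0.17 -0.73] sd [0.54 0.54 0.56] M [0.    0.064 0.013] along 0.03 lateral 0.17 Meye -0.002 q [ 24.  13. -40.  99.   9.  71. -99.]
time_s: 10.55
tool_pos: [0.5537, 0.1053, 0.1641]
tool_rot: [180.0, -0.0, -7.3]
force: [0.4, 0.2, -0.9]
grip_width: 0.0154
grasp_force: 50.0
10.85 p [0.5537 0.1048 0.1641] yaw -7.13 D 0.088 bearing -7.2
F [ 0.25 -0.08 -0.59] sd [0.32 0.44 0.44] M [-0.003  0.052 -0.014] along 0.25 lateral -0.05 Meye -0.01 q [  20.   13.  -38.   99.    9.   71. -117.]
time_s: 11.1
tool_pos: [0.5563, 0.117, 0.1641]
tool_rot: [180.0, -0.0, -15.3]
force: [-0.1, -0.8, 0.1]
grip_width: 0.0156
grasp_force: 50.0
11.4 p [0.5561 0.1169 0.1641] yaw -15.11 D 0.088 bearing -15.22
F [-0.48 -0.3  -0.83] sd [0.48 0.32 0.52] M [0.    0.067 0.   ] along -0.39 lateral -0.41 Meye 0.036 q [  18.   14.  -38.   98.    9.   71. -127.]
```

Turning has only just begun because of the shank's play in the hole. Joint 7 is at -127° of -154°, so I'll continue carefully and watch both the moment and that joint.

```bash
sed -i 's/range(6)/range(5)/' o.py; python3 -m creep '{"translation":[[0.003,-0.077,0],[0.003,-0.077,0]],"turn":[[0,0,0.0222],[0,0,0.0222]],"grip":[0.1,0.1]}'; python3 o.py;  python3 -m creep '{"translation":[[0.001,-0.058,0],[0.001,-0.058,0]],"turn":[[0,0,0.0167],[0,0,0.0167]],"grip":[0.1,0.1]}'; python3 o.py
```

```text
time_s: 11.65
tool_pos: [0.5602, 0.1286, 0.1641]
tool_rot: [180.0, 0.0, -23.3]
force: [1.2, -0.3, -1.4]
grip_width: 0.0153
grasp_force: 50.0
11.9 p [0.5601 0.1285 0.1641] yaw -23.09 D 0.088 bearing -23.2
F [-0.71 -0.58 -0.61] sd [0.59 0.52 0.38] M [-0.058  0.132 -0.005] along -0.43 lateral -0.81 Meye 0.066 q [  16.   15.  -37.   97.    9.   71. -136.]
time_s: 12.15
tool_pos: [0.5642, 0.1368, 0.1641]
tool_rot: [180.0, -0.0, -29.2]
force: [0.4, -0.6, -0.4]
grip_width: 0.0155
grasp_force: 50.0
12.4 p [0.5642 0.1368 0.164 ] yaw -29.11 D 0.088 bearing -29.22
F [-0.17 -1.   -0.81] sd [0.2  1.03 0.6 ] M [-0.086  0.146 -0.028] along 0.33 lateral -0.96 Meye 0.057 q [  15.   15.  -36.   97.   10.   71. -143.]
```

```bash
python3 -m creep '{"translation":[[0.001,-0.058,0],[0.001,-0.058,0]],"turn":[[0,0,0.0167],[0,0,0.0167]],"grip":[0.1,0.1]}'; python3 o.py
```

```text
time_s: 12.65
tool_pos: [0.5691, 0.1446, 0.1641]
tool_rot: [180.0, -0.0, -35.2]
force: [-0.4, -0.8, -0.7]
grip_width: 0.0152
grasp_force: 50.0
12.9 p [0.5691 0.1446 0.1641] yaw -35.13 D 0.088 bearing -35.24
F [-0.73 -1.13 -0.4 ] sd [0.61 0.48 0.24] M [-0.187  0.125 -0.088] along 0.06 lateral -1.35 Meye 0.031 q [  13.   16.  -35.   96.   10.   71. -149.]
```

Joint 7 is at -149° and the eye still turns freely, so I need more wrist range. I'll draw the bar out, set it on its rest, regrip with the hand flipped half a turn (the same grasp), and carry on.

```bash
python3 -m creep '{"translation":[[0.003,0.0815,0],[0.003,0.0815,0],[0.003,0.0815,0],[0.003,0.0815,0],[0,0,0]],"turn":[[0,0,-0.0236],[0,0,-0.0236],[0,0,-0.0236],[0,0,-0.0236],[0,0,0]],"grip":[0.1,0.1,0.1,0.1,0.1]}'; python3 o.py; python3 -m creep '{"translation":[[-0.1,0,0],[-0.15,0,0],[-0.2,0,0],[-0.2,0,0],[-0.2,0,0]],"turn":[[0,0,0],[0,0,0],[0,0,0],[0,0,0],[0,0,0]],"grip":[0.1,0.1,0.1,0.1,0.1]}'
```

```text
time_s: 13.52
tool_pos: [0.5575, 0.1215, 0.1643]
tool_rot: [-180.0, -0.0, -18.2]
force: [0.1, 0.5, -1.3]
grip_width: 0.0156
grasp_force: 50.0
13.775 p [0.5575 0.1223 0.1642] yaw -18.18 D 0.0882 bearing -18.85
F [-0.07  0.06 -0.75] sd [0.34 0.66 0.36] M [ 0.049  0.086 -0.015] along -0.09 lateral 0.03 Meye -0.018 q [  18.   14.  -37.   98.    9.   71. -130.]
time_s: 14.4
tool_pos: [0.4915, 0.1435, 0.1642]
tool_rot: [180.0, -0.0, -18.2]
force: [0.4, 0.3, 0.3]
grip_width: 0.0153
grasp_force: 50.0
```

```bash
python3 -m creep '{"translation":[[0,0,-0.6],[0,0,-0.6],[0,0.64,0],[0,0.64,0],[-0.1,0.64,0]],"turn":[[0,0,0],[0,0,0],[0,0,-0.055],[0,0,-0.055],[0,0,0]],"grip":[0.1,0.1,0.1,0.1,0.1]}';python3 -m creep '{"translation":[[-0.1,0.64,0],[-0.1,0.64,0],[-0.1,0.64,0],[-0.1,0.64,0],[0,0.4,0]],"turn":[[0,0,0],[0,0,0],[0,0,0],[0,0,0],[0,0,0]],"grip":[0.1,0.1,0.1,0.1,0.1]}'
```

```text
time_s: 15.02
tool_pos: [0.4622, -0.0014, 0.2605]
tool_rot: [179.9, -0.1, 0.4]
force: [0.7, -0.5, -1.2]
grip_width: 0.0156
grasp_force: 50.0
time_s: 15.65
tool_pos: [0.4306, -0.2399, 0.2604]
tool_rot: [179.9, -0.0, 0.1]
force: [0.5, 0.1, -1.4]
grip_width: 0.0153
grasp_force: 50.0
```

```bash
python3 -m creep '{"translation":[[0.32,0.35,0],[0,0,0.5],[0,0,0.5],[0,0,0.5],[0,0,0]],"turn":[[0,0,-0.0084],[0,0,0],[0,0,0],[0,0,0],[0,0,0]],"grip":[0.1,0.1,0.1,0.1,0.1]}'; cat > sh.py <<'E'
from h import *
c=cam('wrist'); o=env.get_obs(); p=o['tool_pos']; z=p[2]+.0168+.005
Q=depth(c,[(u,v) for v in range(0,230,2) for u in range(290,345)]); g=Q[abs(Q[:,2]-z)<.006]; g=g[(g[:,0]>p[0]+.035)]
f=np.polyfit(g[:,0]-p[0],g[:,1]-p[1],1);h=np.polyfit(g[:,0]-p[0],g[:,2],1)
print(o['time_s'],'p',p.round(4),o['tool_rot'].round(2),'n',len(g),'shank yaw',np.degrees(f[0]).round(2),'dy at 0,.095',np.polyval(f,[0,.095]).round(4),'zc-tcp',(np.polyval(h,[0,.095])-.005-p[2]).round(4),'reach',(g[:,0].max()-p[0]).round(4))
E
python3 sh.py
```

```text
time_s: 16.27
tool_pos: [0.4552, -0.2638, 0.1374]
tool_rot: [-179.8, 0.3, 1.8]
force: [-0.6, 0.9, -0.9]
grip_width: 0.0153
grasp_force: 50.0
16.325 p [ 0.457  -0.2648  0.1399] [-1.7995e+02  1.1000e-01  1.7700e+00] n 2941 shank yaw 1.84 dy at 0,.095 [0.0003 0.0033] zc-tcp [0.0135 0.013 ] reach 0.1131
```

```bash
python3 -m creep '{"translation":[[0,0.035,0.3],[0,0,0.4],[0,0,0.4],[0,0,0.2],[0,0,0]],"turn":[[0,0,0],[0,0,0],[0,0,0],[0,0,0],[0,0,0]],"grip":[0.1,0.1,0.1,0.1,0.1]}'; python3 sh.py
```

```text
time_s: 16.95
tool_pos: [0.4582, -0.2685, 0.0368]
tool_rot: [180.0, -0.0, 1.8]
force: [-0.4, 0.0, -0.8]
grip_width: 0.0158
grasp_force: 50.0
17.0 p [ 0.4588 -0.2689  0.0376] [ 1.7992e+02 -8.0000e-02  1.7600e+00] n 3209 shank yaw 1.86 dy at 0,.095 [-0.0005  0.0026] zc-tcp [0.0152 0.0149] reach 0.1146
```

```bash
python3 -m creep '{"translation":[[-0.03,-0.012,0.08],[0,0,0.06],[0,0,0.03],[0,0,0]],"turn":[[0,0,0],[0,0,0],[0,0,0],[0,0,0]],"grip":[0.1,0.1,0.1,0.1]}'; python3 -m creep '{"translation":[[0,0,0.01],[0,0,0]],"turn":[[0,0,0],[0,0,0]],"grip":[0.1,0.1]}'; python3 o.py
```

```text
time_s: 17.5
tool_pos: [0.4556, -0.2677, 0.0229]
tool_rot: [180.0, -0.0, 1.8]
force: [-0.8, 0.1, -0.7]
grip_width: 0.0153
grasp_force: 50.0
time_s: 17.75
tool_pos: [0.4556, -0.2677, 0.0228]
tool_rot: [180.0, 0.0, 1.8]
force: [-3.1, 1.0, 5.2]
grip_width: 0.0157
grasp_force: 50.0
18.0 p [ 0.4556 -0.2677  0.0228] yaw 1.76 D 0.4063 bearing 62.85
F [-2.55  1.39  5.88] sd [0.3  0.45 0.48] M [0.282 0.526 0.001] along -2.5 lateral 1.47 Meye -1.178 q [ 40.  15. -14. 112.   5.  53. -64.]
```

```bash
python3 -m creep '{"translation":[[0,0,0],[0,0,0],[0,0,-0.2],[0,0,-0.4],[0,0,-0.5]],"turn":[[0,0,0],[0,0,0],[0,0,0],[0,0,0],[0,0,0]],"grip":[0.6,0.6,0.6,0.6,0.6]}'; for i in 1 2 ; do :; done; python3 -m creep '{"translation":[[0,0,-0.4],[0,0,0],[0,0,0],[0,0,0],[0,0,0]],"turn":[[0,0,-0.0556],[0,0,-0.0556],[0,0,-0.0556],[0,0,-0.0556],[0,0,-0.0556]],"grip":[0.6,0.6,0.6,0.6,0.6]}'; python3 -m creep '{"translation":[[0,0,0],[0,0,0],[0,0,0],[0,0,0],[0,0,0]],"turn":[[0,0,-0.0556],[0,0,-0.0556],[0,0,-0.0556],[0,0,-0.0556],[0,0,-0.0556]],"grip":[0.6,0.6,0.6,0.6,0.6]}'; python3 -m creep '{"translation":[[0,0,0],[0,0,0],[0,0,0],[0,0,0],[0,0,0]],"turn":[[0,0,-0.0556],[0,0,-0.0556],[0,0,-0.0556],[0,0,-0.0556],[0,0,-0.0556]],"grip":[0.6,0.6,0.6,0.6,0.6]}';python3 -m creep '{"translation":[[0,0,0],[0,0,0],[0,0,0],[0,0,0]],"turn":[[0,0,-0.0556],[0,0,-0.0556],[0,0,-0.0556],[0,0,0]],"grip":[0.6,0.6,0.6,0.6]}'; python3 o.py
```

```text
time_s: 18.62
tool_pos: [0.4551, -0.2673, 0.1111]
tool_rot: [-180.0, 0.0, 1.8]
force: [0.4, -0.8, 1.0]
grip_width: 0.0506
grasp_force: 0.0
time_s: 19.25
tool_pos: [0.4557, -0.2676, 0.1431]
tool_rot: [179.9, 0.0, 52.1]
force: [-0.4, 0.3, 0.1]
grip_width: 0.0522
grasp_force: 0.0
time_s: 19.88
tool_pos: [0.4557, -0.2676, 0.143]
tool_rot: [180.0, 0.1, 102.2]
force: [-0.2, 0.9, -0.0]
grip_width: 0.052
grasp_force: 0.0
time_s: 20.5
tool_pos: [0.4557, -0.2676, 0.143]
tool_rot: [-180.0, 0.1, 152.2]
force: [0.0, 0.8, -0.8]
grip_width: 0.052
grasp_force: 0.0
time_s: 21.0
tool_pos: [0.4557, -0.2677, 0.1428]
tool_rot: [-179.9, 0.0, -178.2]
force: [-0.1, 1.1, -0.6]
grip_width: 0.0523
grasp_force: 0.0
21.25 p [ 0.4555 -0.2675  0.1421] yaw -178.19 D 0.4062 bearing 62.82
F [ 0.01 -0.3   0.14] sd [0.8  0.65 0.59] M [ 0.116 -0.131 -0.019] along -0.0 lateral 0.3 Meye 0.041 q [ 53.   8. -27. 106.   4.  67. 116.]
```

```bash
python3 -m creep '{"translation":[[0,0,0.4],[0,0,0.4],[0,0,0.4],[0,0,0.3],[0,0,0]],"turn":[[0,0,0],[0,0,0],[0,0,0],[0,0,0],[0,0,0]],"grip":[0.6,0.6,0.6,0.6,0.6]}' ;python3 -m creep '{"translation":[[0,0,0],[0,0,0],[0,0,0],[0,0,0],[0,0,0]],"turn":[[0,0,0],[0,0,0],[0,0,0],[0,0,0],[0,0,0]],"grip":[0.1,0.1,0.1,0.1,0.1]}' 50; python3 o.py
```

```text
time_s: 21.88
tool_pos: [0.4539, -0.2666, 0.0201]
tool_rot: [179.9, -0.2, -178.1]
force: [-0.1, 0.5, 0.3]
grip_width: 0.0522
grasp_force: 0.0
time_s: 22.5
tool_pos: [0.4556, -0.2677, 0.0222]
tool_rot: [-180.0, 0.0, -178.1]
force: [-0.3, 0.3, 1.3]
grip_width: 0.0153
grasp_force: 50.0
22.75 p [ 0.4556 -0.2677  0.0222] yaw -178.1 D 0.4063 bearing 62.84
F [-1.08  0.15  2.57] sd [0.42 0.41 0.59] M [ 0.178  0.037 -0.015] along 1.07 lateral -0.19 Meye -0.434 q [ 51.  17. -26. 112.   9.  54. 112.]
```

```bash
python3 -m creep '{"translation":[[0,0,-0.2],[0,0,-0.5],[0,0,-0.7],[0,0,-0.7],[0,0,-0.7]],"turn":[[0,0,0],[0,0,0],[0,0,0],[0,0,0],[0,0,0]],"grip":[0.1,0.1,0.1,0.1,0.1]}';python3 -m creep '{"translation":[[0,0,-0.2],[-0.4,0.5,0],[-0.4,0.5,0],[-0.4,0.5,0],[-0.4,0.5,0]],"turn":[[0,0,0],[0,0,0],[0,0,0],[0,0,0],[0,0,0]],"grip":[0.1,0.1,0.1,0.1,0.1]}';python3 -m creep '{"translation":[[-0.4,0.5,0],[-0.4,0.5,0],[-0.4,0.5,0],[-0.4,0.5,0],[0,0,0]],"turn":[[0,0,0],[0,0,0],[0,0,0],[0,0,0],[0,0,0]],"grip":[0.1,0.1,0.1,0.1,0.1]}'; python3 w.py 6; python3 - <<'E'
from h import *
import contextlib,io
with contextlib.redirect_stdout(io.StringIO()):
    from eye import eye
c=dict(np.load('pics/w6.npz'))
uv=cv2.projectPoints(np.array([[.641,.0938,.181]]),c['rvec'],c['tvec'],c['K'],c['D'])[0].ravel(); print(uv)
u,v=map(int,uv); eye(c,max(u-50,0),min(u+50,640),max(v-50,0),min(v+50,480),'w6')
E
```

```text
time_s: 23.38
tool_pos: [0.4552, -0.2671, 0.2485]
tool_rot: [-179.9, 0.0, -178.1]
force: [0.5, -0.8, -0.1]
grip_width: 0.0156
grasp_force: 50.0
time_s: 24.0
tool_pos: [0.5782, -0.102, 0.2611]
tool_rot: [-180.0, -0.1, -178.1]
force: [1.0, 0.4, -1.0]
grip_width: 0.0154
grasp_force: 50.0
time_s: 24.62
tool_pos: [0.7003, 0.0672, 0.2592]
tool_rot: [179.8, -0.2, -177.6]
force: [-0.5, 1.0, -1.6]
grip_width: 0.0157
grasp_force: 50.0
24.675 [0.70005567 0.06372729 0.25973816] [ 179.93507343   -0.20718918 -177.83443486] [ 18.   29.  -38.8  69.7  17.6  87.2  74.2]
[359.00417224 148.91321311]
w6 1235 rect [640.84411898  93.48813146] (26.109485626220703, 16.013399124145508) 74.61505889892578 zmax 0.1949780012583482
  axis yaw -14.983656429987816 centre [0.64086445 0.09397859] z 0.1804376613094304 len 0.014966045336400776
```

```bash
python3 -m creep '{"translation":[[0.5,0.19,0],[0.5,0.19,0],[0.5,0.19,0],[0.5,0.19,0],[0.5,0.19,0]],"turn":[[0,0,0],[0,0,0],[0,0,0],[0,0,0.048],[0,0,0.048]],"grip":[0.1,0.1,0.1,0.1,0.1]}';python3 -m creep '{"translation":[[0,0,0],[0,0,0]],"turn":[[0,0,0],[0,0,0]],"grip":[0.1,0.1]}'; python3 o.py
```

```text
time_s: 25.3
tool_pos: [0.4991, 0.1341, 0.2614]
tool_rot: [-179.9, 0.0, 164.1]
force: [0.3, -0.1, -0.4]
grip_width: 0.0157
grasp_force: 50.0
time_s: 25.55
tool_pos: [0.501, 0.1342, 0.2619]
tool_rot: [-179.9, 0.1, 164.5]
force: [-0.2, -1.3, -1.7]
grip_width: 0.0153
grasp_force: 50.0
25.8 p [0.5013 0.1354 0.2614] yaw 164.56 D 0.1457 bearing -16.58
F [ 0.09 -0.09 -0.35] sd [0.44 0.62 0.32] M [ 0.066 -0.105  0.02 ] along -0.11 lateral 0.06 Meye 0.028 q [ 24.   4. -43.  97.   3.  80.  55.]
```

```bash
python3 -m creep '{"translation":[[0.05,-0.037,0.4],[0,0,0.4],[0,0,0.3],[0,0,0.12],[0,0,0]],"turn":[[0,0,0],[0,0,0],[0,0,0],[0,0,0],[0,0,0]],"grip":[0.1,0.1,0.1,0.1,0.1]}';python3 o.py; python3 - <<'E'
from h import *
# check the shank from the top and scene cameras by depth
for n in('top','scene'):
    c=cam(n); np.savez('pics/%s7.npz'%n,**c)
    o=env.get_obs(); p=o['tool_pos']; yaw=np.radians(o['tool_rot'][2]+180); a=np.array([np.cos(yaw),np.sin(yaw)])
    vv,uu=np.mgrid[0:480,0:640]; P=depth(c,np.c_[uu.ravel(),vv.ravel()]); l=(P[:,:2]-p[:2])@a; q=(P[:,:2]-p[:2])@[-a[1],a[0]]
    g=(l>.04)&(l<.12)&(abs(q)<.015)&(P[:,2]>.172)&(P[:,2]<.2)
    f=np.polyfit(l[g],q[g],1); print(n,g.sum(),'lateral at .04,.12',np.polyval(f,[.04,.12]).round(4),'z95',np.percentile(P[g,2],[50,90]).round(4))
    e=(l>.13)&(l<.17)&(abs(q)<.02)&(P[:,2]>.172)&(P[:,2]<.2); print('  eye lateral',q[e].mean().round(4) if e.any() else None,e.sum(), 'ztop',np.percentile(P[e,2],95).round(4))
s=c['frame'][220:320,300:440,::-1]; cv2.imwrite('pics/s7.png',cv2.resize(s,None,fx=4,fy=4,interpolation=2))
E
```

```text
time_s: 26.42
tool_pos: [0.4962, 0.1342, 0.1638]
tool_rot: [-180.0, -0.1, 164.6]
force: [0.1, -0.1, 0.3]
grip_width: 0.0157
grasp_force: 50.0
26.675 p [0.4968 0.1345 0.1651] yaw 164.63 D 0.1498 bearing -15.76
F [-0.29  0.35 -0.78] sd [0.39 0.3  0.23] M [ 0.094 -0.122  0.015] along 0.38 lateral -0.26 Meye -0.023 q [ 23.   7. -43. 105.   5.  69.  52.]
top 151 lateral at .04,.12 [-0.0008 -0.0016] z95 [0.1859 0.1884]
  eye lateral -0.003 94 ztop 0.1939
scene 144 lateral at .04,.12 [-0.0017 -0.0021] z95 [0.1856 0.188 ]
  eye lateral -0.002 133 ztop 0.1937
```

View pics/s7.png

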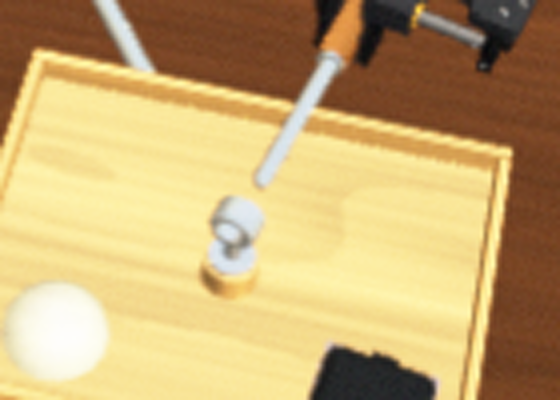

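The tip at (262,182) points at the ring at (237,218) and the hole is square to the shank. The offset is under about 1 mm, so I'll trim slightly and insert.

```bash
python3 -m creep '{"translation":[[-0.1,-0.007,0.008],[-0.1,0,0],[-0.1,0,0],[0,0,0]],"turn":[[0,0,0],[0,0,0],[0,0,0],[0,0,0]],"grip":[0.1,0.1,0.1,0.1]}';python3 -m creep '{"translation":[[-0.1,0,0],[-0.1,0,0],[0,0,0]],"turn":[[0,0,0],[0,0,0],[0,0,0]],"grip":[0.1,0.1,0.1]}';python3 -m creep '{"translation":[[-0.1,0,0],[-0.1,0,0],[-0.07,0,0],[0,0,0]],"turn":[[0,0,0],[0,0,0],[0,0,0],[0,0,0]],"grip":[0.1,0.1,0.1,0.1]}'; python3 o.py
```

```text
time_s: 27.28
tool_pos: [0.5198, 0.127, 0.1633]
tool_rot: [-180.0, -0.0, 164.6]
force: [0.4, 0.1, -0.8]
grip_width: 0.0155
grasp_force: 50.0
time_s: 27.65
tool_pos: [0.5352, 0.1228, 0.1634]
tool_rot: [-180.0, -0.0, 164.6]
force: [-0.8, -0.9, -1.8]
grip_width: 0.0156
grasp_force: 50.0
time_s: 28.15
tool_pos: [0.5558, 0.1172, 0.1633]
tool_rot: [-180.0, -0.0, 164.6]
force: [-0.9, -0.3, -0.3]
grip_width: 0.0157
grasp_force: 50.0
28.4 p [0.5552 0.1175 0.1635] yaw 164.64 D 0.089 bearing -15.46
F [-0.29 -0.15 -0.71] sd [0.29 0.11 0.19] M [ 0.098 -0.138  0.014] along 0.24 lateral 0.22 Meye 0.033 q [ 22.  15. -42.  98.  10.  71.  52.]
```

```bash
cat > chk.py <<'E'
import sys
from h import *
k=int(sys.argv[2]) if len(sys.argv)>2 else 1
F=[]
for i in range(k):
    if i: env.read_camera('wrist')
    o=env.get_obs(); p=o['tool_pos']; r=p-np.array([.641,.0939,.181]); f=o['force']; F.append([o['wrist_torque'][2]+r[0]*f[1]-r[1]*f[0],*f,o['wrist_torque'][2]])
m=np.mean(F,0); print('  t',round(o['time_s'],2),'yaw',o['tool_rot'][2].round(2),'D',np.hypot(r[0],r[1]).round(4),'bear',np.degrees(np.arctan2(-r[1],-r[0])).round(2),'Meye',m[0].round(3),'F',m[1:4].round(2),'Mz',m[4].round(3))
sys.exit(m[0]>float(sys.argv[1]))
E
python3 -m creep '{"translation":[[-0.002,0.058,0],[-0.002,0.058,0],[-0.002,0.058,0],[-0.002,0.058,0]],"turn":[[0,0,0.0167],[0,0,0.0167],[0,0,0.0167],[0,0,0.0167]],"grip":[0.1,0.1,0.1,0.1]}' >/dev/null && python3 chk.py 0.15 3 &&
python3 -m creep '{"translation":[[-0.001,0.029,0],[-0.001,0.029,0]],"turn":[[0,0,0.0083],[0,0,0.0083]],"grip":[0.1,0.1]}' >/dev/null&& python3 chk.py 0.15 &&
python3 -m creep '{"translation":[[-0.001,0.029,0],[-0.001,0.029,0]],"turn":[[0,0,0.0083],[0,0,0.0083]],"grip":[0.1,0.1]}' >/dev/null&& python3 chk.py 0.15 &&
python3 -m creep '{"translation":[[-0.001,0.029,0]],"turn":[[0,0,0.0083]],"grip":[0.1]}' >/dev/null&& python3 chk.py 0.15 &&
python3 -m creep '{"translation":[[-0.001,0.029,0]],"turn":[[0,0,0.0083]],"grip":[0.1]}' >/dev/null&& python3 chk.py 0.15 &&
python3 -m creep '{"translation":[[-0.001,0.029,0]],"turn":[[0,0,0.0083]],"grip":[0.1]}' >/dev/null&& python3 chk.py 0.15 &&
python3 -m creep '{"translation":[[-0.001,0.029,0]],"turn":[[0,0,0.0083]],"grip":[0.1]}' >/dev/null&& python3 chk.py 0.15 &&
python3 -m creep '{"translation":[[-0.001,0.029,0]],"turn":[[0,0,0.0083]],"grip":[0.1]}' >/dev/null&& python3 chk.py 0.15 &&
python3 -m creep '{"translation":[[-0.001,0.029,0]],"turn":[[0,0,0.0083]],"grip":[0.1]}' >/dev/null&& python3 chk.py 0.15 3; echo; 
```

```text
t 29.0 yaw 152.65 D 0.089 bear -27.71 Meye 0.017 F [-0.42 -0.1  -0.42] Mz -0.008
False
```

```bash
sed -i 's/sys.exit(.*/sys.exit(int(m[0]>float(sys.argv[1])))/' chk.py
python3 -m creep '{"translation":[[-0.001,0.029,0],[-0.001,0.029,0]],"turn":[[0,0,0.0083],[0,0,0.0083]],"grip":[0.1,0.1]}' >/dev/null&& python3 chk.py 0.15 &&
python3 -m creep '{"translation":[[-0.001,0.029,0],[-0.001,0.029,0]],"turn":[[0,0,0.0083],[0,0,0.0083]],"grip":[0.1,0.1]}' >/dev/null&& python3 chk.py 0.15 &&
python3 -m creep '{"translation":[[-0.001,0.029,0]],"turn":[[0,0,0.0083]],"grip":[0.1]}' >/dev/null&& python3 chk.py 0.15 &&
python3 -m creep '{"translation":[[-0.001,0.029,0]],"turn":[[0,0,0.0083]],"grip":[0.1]}' >/dev/null&& python3 chk.py 0.15 &&
python3 -m creep '{"translation":[[-0.001,0.029,0]],"turn":[[0,0,0.0083]],"grip":[0.1]}' >/dev/null&& python3 chk.py 0.15 &&
python3 -m creep '{"translation":[[-0.001,0.029,0]],"turn":[[0,0,0.0083]],"grip":[0.1]}' >/dev/null&& python3 chk.py 0.15 &&
python3 -m creep '{"translation":[[-0.001,0.029,0]],"turn":[[0,0,0.0083]],"grip":[0.1]}' >/dev/null&& python3 chk.py 0.15 &&
python3 -m creep '{"translation":[[-0.001,0.029,0]],"turn":[[0,0,0.0083]],"grip":[0.1]}' >/dev/null&& python3 chk.py 0.15 3; echo; 
```

```text
t 29.25 yaw 149.52 D 0.0884 bear -30.32 Meye 0.002 F [ 0.39 -0.57 -0.08] Mz -0.024
  t 29.5 yaw 146.53 D 0.0884 bear -33.45 Meye 0.085 F [-0.27  0.34 -0.42] Mz 0.097
  t 29.62 yaw 145.04 D 0.0884 bear -34.92 Meye 0.109 F [-0.74 -0.1  -1.68] Mz 0.064
  t 29.75 yaw 143.54 D 0.0884 bear -36.4 Meye -0.009 F [-0.2  -0.16 -0.32] Mz -0.031
  t 29.88 yaw 142.05 D 0.0884 bear -37.9 Meye 0.158 F [-2.23 -0.79 -0.67] Mz -0.018
```

```bash
cat > chk.py <<'E'
import sys
from h import *
F=[]
def rd():
    global o,r
    o=env.get_obs(); r=o['tool_pos']-np.array([.641,.0939,.181]); f=o['force']; F.append([o['wrist_torque'][2]+r[0]*f[1]-r[1]*f[0],*f,o['wrist_torque'][2]])
rd(); th=float(sys.argv[1]); k=int(sys.argv[2]) if len(sys.argv)>2 else 1
if F[0][0]>th-.02: k=max(k,5)
for i in range(k-1): env.read_camera('wrist'); rd()
m=np.mean(F,0); print('  t',round(o['time_s'],2),'yaw',o['tool_rot'][2].round(2),'D',np.hypot(r[0],r[1]).round(4),'bear',np.degrees(np.arctan2(-r[1],-r[0])).round(2),'n',k,'Meye',m[0].round(3),'F',m[1:4].round(2),'Mz',m[4].round(3))
sys.exit(int(m[0]>th))
E
python3 chk.py 0.12 5 &&
python3 -m creep '{"translation":[[-0.001,0.029,0]],"turn":[[0,0,0.0083]],"grip":[0.1]}' >/dev/null&& python3 chk.py 0.14 &&
python3 -m creep '{"translation":[[-0.001,0.029,0]],"turn":[[0,0,0.0083]],"grip":[0.1]}' >/dev/null&& python3 chk.py 0.14 &&
python3 -m creep '{"translation":[[-0.001,0.029,0]],"turn":[[0,0,0.0083]],"grip":[0.1]}' >/dev/null&& python3 chk.py 0.14 &&
python3 -m creep '{"translation":[[-0.001,0.029,0]],"turn":[[0,0,0.0083]],"grip":[0.1]}' >/dev/null&& python3 chk.py 0.14 &&
python3 -m creep '{"translation":[[-0.001,0.029,0]],"turn":[[0,0,0.0083]],"grip":[0.1]}' >/dev/null&& python3 chk.py 0.14 &&
python3 -m creep '{"translation":[[-0.001,0.029,0]],"turn":[[0,0,0.0083]],"grip":[0.1]}' >/dev/null&& python3 chk.py 0.14 &&
python3 -m creep '{"translation":[[-0.001,0.029,0]],"turn":[[0,0,0.0083]],"grip":[0.1]}' >/dev/null&& python3 chk.py 0.14 &&
python3 -m creep '{"translation":[[-0.001,0.029,0]],"turn":[[0,0,0.0083]],"grip":[0.1]}' >/dev/null&& python3 chk.py 0.14 3; echo; 
```

```text
t 30.07 yaw 142.15 D 0.0884 bear -37.83 n 5 Meye 0.076 F [-1.12 -0.27 -0.74] Mz -0.004
  t 30.2 yaw 140.57 D 0.0883 bear -39.35 n 1 Meye 0.057 F [-0.95 -0.32 -1.18] Mz -0.019
  t 30.32 yaw 139.05 D 0.0883 bear -40.94 n 1 Meye 0.025 F [-0.92  0.26  0.35] Mz -0.012
  t 30.45 yaw 137.56 D 0.0883 bear -42.46 n 1 Meye 0.034 F [-1.75  0.71 -0.8 ] Mz -0.025
  t 30.57 yaw 136.07 D 0.0883 bear -43.97 n 1 Meye 0.071 F [-1.9   0.15 -0.62] Mz -0.036
  t 30.9 yaw 134.68 D 0.0882 bear -45.41 n 5 Meye 0.099 F [-2.63 -0.27 -0.52] Mz -0.084
  t 31.02 yaw 133.1 D 0.0881 bear -46.89 n 1 Meye 0.099 F [-3.15  0.05 -0.01] Mz -0.101
  t 31.15 yaw 131.58 D 0.0881 bear -48.5 n 1 Meye 0.1 F [-2.85  0.77 -0.37] Mz -0.043
  t 31.38 yaw 130.16 D 0.0881 bear -49.99 n 3 Meye 0.023 F [-2.89  0.6  -0.86] Mz -0.139
```

```bash

python3 -m creep '{"translation":[[0,0.029,0]],"turn":[[0,0,0.0083]],"grip":[0.1]}' >/dev/null&& python3 chk.py 0.14 &&
python3 -m creep '{"translation":[[0,0.029,0]],"turn":[[0,0,0.0083]],"grip":[0.1]}' >/dev/null&& python3 chk.py 0.14 &&
python3 -m creep '{"translation":[[0,0.029,0]],"turn":[[0,0,0.0083]],"grip":[0.1]}' >/dev/null&& python3 chk.py 0.14 &&
python3 -m creep '{"translation":[[0,0.029,0]],"turn":[[0,0,0.0083]],"grip":[0.1]}' >/dev/null&& python3 chk.py 0.14 3 ; python3 - <<'E'
from h import *
for n in('scene','top'):
    c=cam(n); np.savez('pics/%s8.npz'%n,**c)
s=dict(np.load('pics/scene8.npz'))['frame'][220:320,300:440,::-1]; t=dict(np.load('pics/top8.npz'))['frame'][160:235,215:320,::-1]
A=np.zeros((600,560,3),np.uint8); A[:300,:420]=cv2.resize(s,(420,300),interpolation=2); A[300:,:420]=cv2.resize(t,(420,300),interpolation=2); cv2.imwrite('pics/s8.png',A)
E
```

```text
t 31.7 yaw 128.71 D 0.0881 bear -51.37 n 5 Meye 0.173 F [-4.09  0.35 -0.48] Mz -0.09
```

View pics/s8.png

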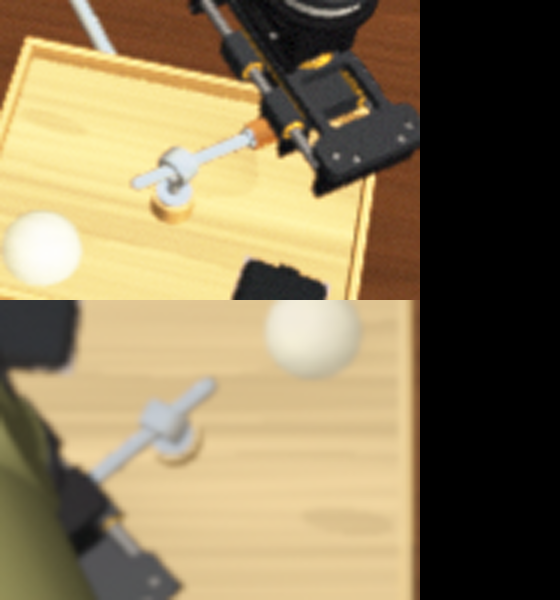

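In both views the shank is through the loop and the bar lies at about -51° (ring at (178,165) in the scene crop, (165,425) in the top crop), with nothing else touched. The moment has risen to 0.17 N·m, so the stop may be near. From here I use half-degree steps.

```bash
python3 chk.py 0.2 4; python3 -m creep '{"translation":[[0,0.01,0]],"turn":[[0,0,0.0028]],"grip":[0.1]}' >/dev/null&& python3 chk.py 0.2 5 && python3 -m creep '{"translation":[[0,0.01,0]],"turn":[[0,0,0.0028]],"grip":[0.1]}' >/dev/null&& python3 chk.py 0.2 5
```

```text
t 31.95 yaw 128.7 D 0.0881 bear -51.39 n 4 Meye 0.157 F [-4.38  0.9  -0.65] Mz -0.095
  t 32.27 yaw 128.2 D 0.0881 bear -51.92 n 5 Meye 0.181 F [-4.76  0.82 -0.72] Mz -0.105
  t 32.6 yaw 127.69 D 0.0881 bear -52.41 n 5 Meye 0.208 F [-5.23  0.83 -0.57] Mz -0.113
```

The stop is felt: the moment now climbs steadily, about 0.025 N·m per half degree. I'll nip up to 0.25.

```bash
python3 -m creep '{"translation":[[0,0.01,0]],"turn":[[0,0,0.0028]],"grip":[0.1]}' >/dev/null&& python3 chk.py 0.25 6 && python3 -m creep '{"translation":[[0,0.01,0]],"turn":[[0,0,0.0028]],"grip":[0.1]}' >/dev/null&& python3 chk.py 0.25 6
```

```text
t 32.98 yaw 127.19 D 0.0881 bear -52.88 n 6 Meye 0.251 F [-5.4   0.48 -0.55] Mz -0.103
```

Snug at 0.25 N·m. Now I back off to centre the shank in the hole, check that it's free, and draw it out.

```bash
python3 -m creep '{"translation":[[-0.003,-0.0863,0],[-0.003,-0.0863,0],[-0.003,-0.0863,0],[-0.003,-0.0863,0],[0,0,0]],"turn":[[0,0,-0.025],[0,0,-0.025],[0,0,-0.025],[0,0,-0.025],[0,0,0]],"grip":[0.1,0.1,0.1,0.1,0.1]}'>/dev/null; python3 chk.py 1 5; python3 - <<'E'
from h import *
c=cam('scene'); vv,uu=np.mgrid[250:310,330:390]; P=depth(c,np.c_[uu.ravel(),vv.ravel()])
g=(np.hypot(P[:,0]-.641,P[:,1]-.0939)<.018)&(P[:,2]>.187)&(P[:,2]<.2); r=cv2.minAreaRect((P[g,:2]*1000).astype(np.float32)); print(g.sum(),r)
E
```

```text
t 33.8 yaw 145.14 D 0.0874 bear -35.39 n 5 Meye 0.04 F [-0.18 -0.34 -0.7 ] Mz 0.007
77 ((640.363037109375, 93.26268768310547), (22.683076858520508, 25.319332122802734), 18.520145416259766)
```

Free. Drawing straight out along the shank.

```bash
python3 -m creep '{"translation":[[0.05,0,0],[0.1,0,0],[0,0,0]],"turn":[[0,0,0],[0,0,0],[0,0,0]],"grip":[0.1,0.1,0.1]}'>/dev/null; python3 chk.py 1 3;python3 -m creep '{"translation":[[0.15,0,0],[0.2,0,0],[0.2,0,0],[0.17,0,0],[0,0,0]],"turn":[[0,0,0],[0,0,0],[0,0,0],[0,0,0],[0,0,0]],"grip":[0.1,0.1,0.1,0.1,0.1]}';  python3 chk.py 1
```

```text
t 34.33 yaw 145.21 D 0.1001 bear -35.04 n 3 Meye 0.032 F [ 0.13 -0.44 -0.69] Mz 0.003
time_s: 34.95
tool_pos: [0.5108, 0.1853, 0.1637]
tool_rot: [-180.0, 0.0, 145.3]
force: [0.7, -0.5, -0.6]
grip_width: 0.0154
grasp_force: 50.0
  t 34.95 yaw 145.31 D 0.159 bear -35.06 n 1 Meye 0.001 F [ 0.69 -0.46 -0.62] Mz 0.005
```

```bash
python3 -m creep '{"translation":[[0,0,-0.5],[0,0,-0.7],[0,0,0],[0,0,0],[0,0,0]],"turn":[[0,0,0],[0,0,-0.0508],[0,0,-0.0508],[0,0,-0.0508],[0,0,-0.0508]],"grip":[0.1,0.1,0.1,0.1,0.1]}';python3 -m creep '{"translation":[[0.098,-0.627,0],[0.098,-0.627,0],[0.098,-0.627,0],[0.098,-0.627,0],[0.098,-0.627,0]],"turn":[[0,0,0],[0,0,0],[0,0,0],[0,0,0],[0,0,0]],"grip":[0.1,0.1,0.1,0.1,0.1]}';python3 -m creep '{"translation":[[0.098,-0.627,0],[0.098,-0.627,0],[0.098,-0.627,0],[0.098,-0.627,0],[0,0,0]],"turn":[[0,0,0],[0,0,0],[0,0,0],[0,0,0],[0,0,0]],"grip":[0.1,0.1,0.1,0.1,0.1]}'; python3 chk.py 9
```

```text
time_s: 35.58
tool_pos: [0.5124, 0.1835, 0.2596]
tool_rot: [-180.0, 0.0, -178.0]
force: [0.3, 0.8, -1.1]
grip_width: 0.0152
grasp_force: 50.0
time_s: 36.2
tool_pos: [0.4802, -0.0701, 0.2599]
tool_rot: [-179.9, 0.0, -178.3]
force: [0.7, -0.9, -0.8]
grip_width: 0.0156
grasp_force: 50.0
time_s: 36.83
tool_pos: [0.453, -0.275, 0.259]
tool_rot: [-179.9, -0.1, -178.8]
force: [0.9, -0.2, -1.6]
grip_width: 0.0154
grasp_force: 50.0
  t 36.83 yaw -178.76 D 0.414 bear 63.0 n 1 Meye 0.399 F [ 0.9  -0.2  -1.65] Mz 0.031
```

```bash
python3 -m creep '{"translation":[[-0.03,0.09,0.5],[0,0,0.6],[0,0,0.6],[0,0,0.6],[0,0,0]],"turn":[[0,0,0],[0,0,0],[0,0,0],[0,0,0],[0,0,0]],"grip":[0.1,0.1,0.1,0.1,0.1]}';python3 -m creep '{"translation":[[0,0,0],[0,0,0]],"turn":[[0,0,0],[0,0,0]],"grip":[0.1,0.1]}'
```

```text
time_s: 37.45
tool_pos: [0.4546, -0.2599, 0.0723]
tool_rot: [179.7, -0.4, -178.2]
force: [-0.9, -0.2, 0.3]
grip_width: 0.0151
grasp_force: 50.0
time_s: 37.7
tool_pos: [0.4592, -0.2629, 0.0782]
tool_rot: [-179.8, 0.2, -178.2]
force: [0.0, 0.4, -0.3]
grip_width: 0.0153
grasp_force: 50.0
```

```bash
python3 -m creep '{"translation":[[0.045,-0.06,0.2],[0,0,0.25],[0,0,0],[0,0,0]],"turn":[[0,0,0],[0,0,0],[0,0,0],[0,0,0]],"grip":[0.1,0.1,0.1,0.1]}'; python3 - <<'E'
from h import *
for n in('top','scene'):
    c=cam(n); o=env.get_obs(); p=o['tool_pos']; vv,uu=np.mgrid[0:480,0:640]; uv=np.c_[uu.ravel(),vv.ravel()]; P=depth(c,uv)
    l=P[:,0]-p[0]; q=P[:,1]-p[1]; zc=p[2]+.0175
    g=(l>.035)&(l<.12)&(abs(q)<.02)&(abs(P[:,2]-zc-.003)<.008)
    f=np.polyfit(l[g],q[g],1); print(n,p.round(4),o['tool_rot'].round(2),g.sum(),'shank yaw',np.degrees(f[0]).round(2),'y@.03,.095',np.polyval(f,[.03,.095])+p[1],'max l',l[g].max(),'zmed',np.median(P[g,2]))
E
```

```text
time_s: 38.2
tool_pos: [0.4541, -0.2673, 0.04]
tool_rot: [-180.0, 0.0, -178.2]
force: [0.9, -0.7, -0.4]
grip_width: 0.0153
grasp_force: 50.0
top [ 0.4544 -0.2674  0.0403] [-1.7994e+02  5.0000e-02 -1.7825e+02] 131 shank yaw 2.21 y@.03,.095 [-0.26658917 -0.26408112] max l 0.11999265528417247 zmed 0.06043380537291232
scene [ 0.4545 -0.2674  0.0404] [-1.7992e+02  6.0000e-02 -1.7824e+02] 111 shank yaw 1.85 y@.03,.095 [-0.26604333 -0.26394134] max l 0.11886058626603185 zmed 0.06165453925983766
```

```bash
python3 -m creep '{"translation":[[-0.014,0,0.1],[0,0,0.08],[0,0,0.03],[0,0,0]],"turn":[[0,0,0],[0,0,0],[0,0,0],[0,0,0]],"grip":[0.1,0.1,0.1,0.1]}';python3 -m creep '{"translation":[[0,0,0.015],[0,0,0]],"turn":[[0,0,0],[0,0,0]],"grip":[0.1,0.1]}'; python3 chk.py 9 3
```

```text
time_s: 38.8
tool_pos: [0.455, -0.2668, 0.0226]
tool_rot: [-180.0, -0.0, -178.2]
force: [0.1, -0.4, -0.0]
grip_width: 0.0153
grasp_force: 50.0
time_s: 39.05
tool_pos: [0.4552, -0.267, 0.0222]
tool_rot: [-180.0, 0.0, -178.2]
force: [-2.3, 0.3, 3.2]
grip_width: 0.0153
grasp_force: 50.0
  t 39.15 yaw -178.24 D 0.406 bear 62.76 n 3 Meye -0.582 F [-1.44  0.43  4.08] Mz 0.017
```

Seated, with upward contact felt. Releasing and rising clear, then a final look.

```bash
python3 -m creep '{"translation":[[0,0,0],[0,0,0],[0,0,0],[0,0,-0.2],[0,0,-0.3]],"turn":[[0,0,0],[0,0,0],[0,0,0],[0,0,0],[0,0,0]],"grip":[0.6,0.6,0.6,0.6,0.6]}'>/dev/null;python3 -m creep '{"translation":[[0,0,-0.6],[0,0,-0.7],[0.5,0,-0.5],[0.3,0,0],[0,0,0]],"turn":[[0,0,0],[0,0,0],[0,0,0],[0,0,0],[0,0,0]],"grip":[0.6,0.6,0.6,0.6,0.6]}'; python3 - <<'E'
from h import *
s=cam('scene'); t=cam('top'); np.savez('pics/t9.npz',**t)
A=np.zeros((480,800,3),np.uint8)
A[:240,:400]=cv2.resize(s['frame'][195:285,195:345,::-1],(400,240),interpolation=2); A[240:,:400]=cv2.resize(s['frame'][225:345,280:480,::-1],(400,240),interpolation=2)
A[:480,400:]=cv2.resize(t['frame'][140:300,190:440,::-1],(400,256),interpolation=2)[np.arange(480).clip(0,255)]
cv2.imwrite('pics/f9.png',A)
vv,uu=np.mgrid[0:480,0:640]; uv=np.c_[uu.ravel(),vv.ravel()]
for c in(t,s):
    P=depth(c,uv); g=(P[:,0]>.495)&(P[:,0]<.575)&(abs(P[:,1]+.265)<.008)&(P[:,2]>.035)&(P[:,2]<.055); f=np.polyfit(P[g,0],P[g,1],1); print('shank',g.sum(),np.degrees(f[0]),np.polyval(f,.53),np.median(P[g,2]))
    h=(P[:,0]>.43)&(P[:,0]<.48)&(abs(P[:,1]+.268)<.006)&(P[:,2]>.035)&(P[:,2]<.07); print('handle z',h.sum(),np.median(P[h,2]) if h.any() else 0)
E
```

```text
time_s: 40.4
tool_pos: [0.3901, -0.2696, 0.2073]
tool_rot: [-179.8, 0.1, -178.4]
force: [-0.1, -0.4, -0.3]
grip_width: 0.0523
grasp_force: 0.0
shank 126 1.7436837097077247 -0.2642247120430794 0.04263544079626869
handle z 99 0.04742234847492477
shank 110 2.5934281875976715 -0.2640539887988702 0.04368824654670145
handle z 66 0.04808649799105885
```

View pics/f9.png

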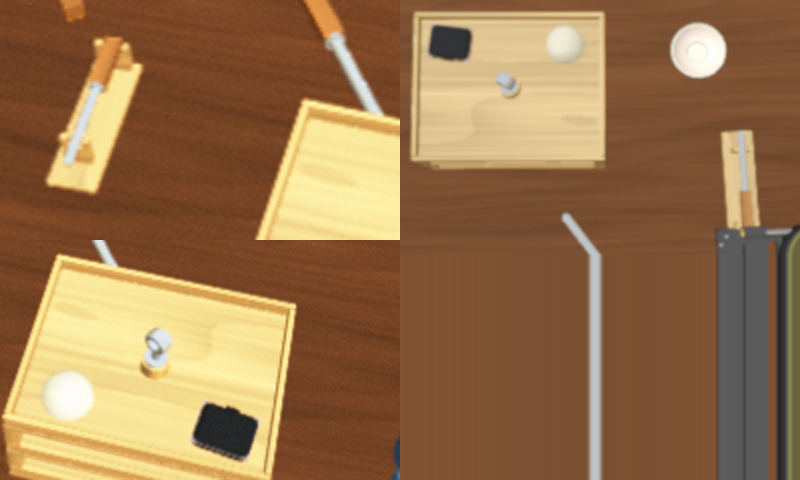

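The final view shows the bar in both notches of its rest (handle (105,65), shank tip (70,158)), the eye turned at (157,345) and everything else in place. Handing in.

```bash
python3 -c "
from cell import env
print(env.sign_off())"
```

```text
the job is handed in; nothing more can be done
None
```

The eye was turned clockwise to its stop and nipped up at about 0.25 N m, the bar is back on its rest, nothing else was disturbed, and the job was handed in at about 40 s; partway through, I set the bar on its rest once to regrip it, because the wrist was running out of range.

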